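# Clear the empty tin through the scrap bin's sprung flap

### The job

Clear the empty tin off the ledge of the counter-top scrap bin: push the bin's sprung flap down with one finger and, while it is held down, push the tin off the ledge with the other finger so that it drops into the bin, then take the hand away and let the flap close. The tin is only pushed, never lifted, and must not be slid out over the shut flap; if it stands far back you may first slide it up towards the flap. Leave the shaker, the oil bottle and the cup where they stand.

Things in the scene. Friction and masses are not known exactly. Their poses are not given: they have to be found in the camera images.
- bin: Closed grey sheet-metal scrap bin fixed on the counter: 285 mm long (x, from -155 to +130), 240 wide (y), 160 high, walls 5 mm, hollow inside, also under the ledge, 150 mm deep. Origin on its underside, directly below the lip (edge between ledge and flap); z up; its -x side faces the robot, within 0.45 rad.
- lip (a point): Middle of the lip on the bin's top, bin x = 0, z = 160 mm; axes as the bin's. Ledge: flat, rimless, 240 mm wide, from x = 0 to +130 mm. Opening: x = -132 to 0, y = -72 to +72 mm, filled by the flap lying flush. In front of the flap a 23 mm flat strip, beside it 48 mm strips, all level with the ledge.
- flap (a joint): Angle (rad) of the aluminium flap, 127 mm long, 142 wide, 4 thick: 0 = shut, flush with the bin's top; grows to 1.3 as its free edge, at the lip, goes down into the bin. Hinged along y at bin x = -130, z = 160 mm, the edge nearest the robot. A spring shuts it: 0.11 N m at the hinge starts it, 0.23 N m at 0.9 rad. The tin's weight does not open it.
- flap_edge (a point): Middle of the flap's free edge, on its upper face, 127 mm from the hinge; when shut it is 3 mm from the lip, level with the ledge.
- tin: Empty, open-topped round steel tin, 54 mm diameter, 30 mm high, about 35 g, standing upright on the ledge 34 to 85 mm (its centre) behind the lip and within 30 mm of the bin's middle line. Origin at the centre of its underside.
- tin_center (a point): Centre of the tin, 15 mm above its underside.
- shaker: Small white ceramic shaker, 32 mm diameter, 46 mm high, standing on the ledge near its edge on the bin's +y side, about 90 mm from the middle line. Origin at the centre of its underside. Leave alone.
- oil: Amber oil bottle, 60 mm diameter, 170 mm high, on the counter beside the bin (its -y side). Origin at the centre of its underside. Leave alone.
- cup: Aluminium cup, 76 mm diameter at the rim, 80 mm high, on the counter beside the bin (its +y side). Origin at the centre of its underside. Leave alone.

How it is judged:
On the way, in this order (a step that is already met when the one before it is completed fails the run):
1. a finger holds the flap down (more than 0.2 rad) while the tin still stands on the ledge (value of joint flap above 0.2 rad and contact force between the fingers and flap above 0.3 N and x of tin_center in the frame of bin above 0.005 m and z of tin_center in the frame of bin above 0.165 m), for 0.2 s.
2. the tin has dropped through the opening while a finger holds the flap down (z of tin_center in the frame of bin below 0.13 m and value of joint flap above 0.2 rad and contact force between the fingers and flap above 0.3 N).
At the end, for the whole second after the job is handed in: The tin lies at rest inside the bin (its centre within the bin's walls and more than 60 mm below the top) and the flap has closed to within 0.05 rad (x of tin_center in the frame of bin between -0.155 and 0.13 m and y of tin_center in the frame of bin between -0.12 and 0.12 m and z of tin_center in the frame of bin between 0 and 0.1 m and value of joint flap below 0.05 rad and linear speed of tin below 0.03 m/s); the robot touches nothing.
It fails at once if the tin is lifted (its centre more than 20 mm above its height on the ledge) (z of tin_center in the frame of bin above 0.195 m).
It fails at once if the tin is slid out over the shut flap (its centre more than 10 mm past the lip with the flap less than 0.1 rad open) (x of tin_center in the frame of bin below -0.01 m and z of tin_center in the frame of bin above 0.16 m and value of joint flap below 0.1 rad).
It fails at once if the shaker is moved more than 30 mm or tipped over (distance of shaker from where it was at the start of the episode above 0.03 m or angle between shaker's own z axis and vertical above 0.5 rad).
It fails at once if the oil is moved more than 30 mm or tipped over (distance of oil from where it was at the start of the episode above 0.03 m or angle between oil's own z axis and vertical above 0.5 rad).
It fails at once if the cup is moved more than 30 mm or tipped over (distance of cup from where it was at the start of the episode above 0.03 m or angle between cup's own z axis and vertical above 0.5 rad).
It also fails if it takes over 48 s, if anything falls off the work surface, if the arm or the gripper's body presses on something with over 40 N, if the wrist force passes 120 N, or if a joint passes its speed limit or range.

### The arm

A 6-joint arm with a two-finger parallel gripper is mounted at the origin on the work surface. World frame = base frame: x ahead of the robot, y to its left, z up, the work surface at z = 0. Lengths are in m, angles in rad, forces in N, time in s.
With the tool pointing down it reaches from about 0.4 to 0.825 m from the base axis. Payload 7 kg.
Tool frame: the origin (TCP) lies on the centre line of the jaws, within the pads' length; the fingertips stand tip_reach ahead of it and the grasp point (between the pads) is the TCP (tip_reach is the distance from the TCP to the fingertips, in m); z points along the fingers, y is the line along which they close (so a half turn about z gives the same grasp; the last joint's range is limited). The gripper opens to 88 mm and grips with 3 to 60 N. Pads are 19 mm wide; open, the fingers measure 130 mm over their backs; the gripper's body (78 mm by 193 mm) begins 47 mm behind the grasp point.
Start: joints at [1.603, 0.359, 0.012, 0, -1.224, -0.288], TCP at [0.171, 0.653, 0.246] pointing down, gripper open.
Joint ranges: [-3.07, 3.07], [-1.43, 2.12], [-1.02, 1.25], [-3.03, 1.67], [-3.05, -0], [-3.03, 3.03]. Speed limits (rad/s): [2.39, 2.39, 3.01, 3.14, 3.14, 3.14].

### API

Orientations are given as [roll, pitch, yaw] about the fixed x, y, z axes, in that order (R = Rz(yaw) Ry(pitch) Rx(roll)).
In Python, from station import get_state, grab_frame, calibration, job_done, find_in, mark_of, tip_reach gives the robot as it stands.
- The arm moves only by the shell command python3 -m handwheel 'ROWS' [OPENING] [FORCE]. ROWS is JSON, a list of rows, each an object with "delta_pos": the shift along the world's x, y, z in units of 30 mm (1.0 is 30 mm), a list of three; "dr": the turn, a rotation vector about the world's x, y, z in degrees, a list of three. In form: [{"delta_pos": [tx, ty, tz], "dr": [rx, ry, rz]}, ...]. A call has 1 to 10 rows; each row shifts and turns the commanded pose from where the row before left it; what a row does not reach is not made up. A row lasts 1/10 s, in which the tool goes at most 50 mm and 8.59 degrees, less where a joint would pass 70% of its speed; a pose out of reach is approached as far as the arm can. A call is refused whole if a number of a shift passes 1 or a number of a turn 8.59, either way. A call with a gripper value outside its range is refused whole. OPENING is the closure, from -1 (fully open) to 1 (shut), set as the call begins (- or left out, the last holds). The fingers move at their own pace and stop on an object; FORCE is the grip in N (left out, the last holds). Time passes only in rows, so rows that do not move let the fingers close. It gives the time, the measured TCP pose, the force, the opening and the grip force at its end, in the units of the state.
- get_state(): the state, without advancing time (a new reading comes with each control period).
- grab_frame(name): name is "scene" or "top" or "wrist"; returns the picture (400x640x3 uint8, red, green, blue); there is no depth.
- calibration(name): a dict with "fx", "fy", "cx", "cy" (pixels), "extrinsics" (4x4, takes a point from world to camera coordinates). Camera axes: x right, y down, z forward; pixel columns grow to the right and rows downward; lengths in m; the calibration is good to about 2 mm. A picture is of the moment at which its call begins: read the wrist's pose just before it. calibration takes no time and is no camera call; for the wrist camera it gives the pose at the moment of the call.
- job_done(): hands the job in; it is judged then, once.
Trained networks look in the newest picture that a camera, given by its name, has taken for a name from the list of things; names that differ only in an ending like _2 or _b are one class to them, and where a whole thing is asked for, a point or a joint stands for the part that bears it (a point fixed in the world has none). Each returns a list of dicts, best first, with "conf" (0 to 1); they miss things now and then, are a little off and sometimes report something else, mostly with a low value. They report only what shows in the picture. A call takes as long as a camera call.
- find_in(camera, query): "location" ([column, row] in pixels, amid what is visible of it).
- mark_of(camera, query): "location" ([column, row] in pixels: a listed point, or the origin of a listed thing).
The state is a dict: "t": time; "q": joint angles; "qd": joint speeds; "joint_efforts": joint torques, N m; "eef_pos": TCP position; "ee_rot": TCP orientation; "force": force on the tool from outside, world axes, zero at the start; "moment": the same for the moment, N m; "width": finger opening in m; "gripper_force": force on a finger pad.
Only numpy, scipy, OpenCV 4.12 (cv2) and the standard library are available. Lean on these libraries where they do the work, as an engineer would, in place of code of your own. Each camera call takes 0.05 s, during which the arm holds its last target. There are 200 camera calls.

## Working session

There is one attempt and no reset: what is moved stays moved. The work goes in short steps, Python scripts to look and compute and a shell command to move; the robot and the scene stay as the last step left them, time stands still between calls to the robot, and variables do not carry over. Pictures are saved under pics/ and viewed, at most 10 in all, crops included, and the job is handed in when it is done.

```bash
mkdir -p pics; cat > h.py <<'E'
import numpy as np, cv2
from station import *
def ray(cam,px,z):
    c=calibration(cam);E=np.array(c["extrinsics"]);R,t=E[:3,:3],E[:3,3]
    d=R.T@np.array([(px[0]-c["cx"])/c["fx"],(px[1]-c["cy"])/c["fy"],1]);o=-R.T@t
    return o+d*(z-o[2])/d[2]
E
python3 - <<'E'
from h import *
print(tip_reach if not callable(tip_reach) else tip_reach(), get_state())
for cam in ("top","scene"):
    im=grab_frame(cam);cv2.imwrite(f"pics/{cam}0.png",im[:,:,::-1])
    for q,z in (("bin",0),("lip",.16),("flap_edge",.16),("tin",.16),("tin_center",.175),("shaker",.16),("oil",0),("cup",0)):
        for r in mark_of(cam,q)[:2]: print(cam,q,np.round(r["conf"],2),np.round(r["location"]),ray(cam,r["location"],z).round(3))
E
```

```text
0.019 {'t': 0.0, 'q': array([ 1.60307071e+00,  3.59396299e-01,  1.10820676e-02, -3.61474451e-04,
       -1.22410300e+00, -2.88073076e-01]), 'qd': array([ 5.98160701e-04, -1.22142725e-03,  1.60529297e-05, -6.56289380e-04,
       -1.52183447e-04, -1.12601275e-03]), 'joint_efforts': array([-7.98453984e-04, -5.82710838e+01,  2.93055135e+01,  6.99728161e+00,
        6.98360396e-03, -1.62211750e-04]), 'eef_pos': array([0.17070849, 0.65259157, 0.24462464]), 'ee_rot': array([ 3.13994199e+00, -1.34746206e-04, -2.55921678e-01]), 'force': array([0.0520464 , 0.43049418, 0.44798826]), 'moment': array([-0.00596579, -0.02208743,  0.01720729]), 'gripper_force': 0.0, 'width': 0.0875856423924584}
top bin 0.77 [310. 203.] [0.58  0.096 0.   ]
top lip 0.9 [310. 201.] [0.576 0.089 0.16 ]
top flap_edge 0.7 [265. 195.] [0.595 0.204 0.16 ]
top flap_edge 0.66 [310. 200.] [0.578 0.088 0.16 ]
top tin 0.61 [305. 170.] [0.658 0.1   0.16 ]
top tin_center 0.73 [305. 173.] [0.646 0.1   0.175]
top oil 0.7 [308. 203.] [0.582 0.101 0.   ]
top oil 0.62 [386. 162.] [ 0.696 -0.128  0.   ]
top cup 0.56 [238. 241.] [0.476 0.31  0.   ]
scene lip 0.67 [340. 207.] [0.576 0.085 0.16 ]
scene flap_edge 0.91 [346. 206.] [0.563 0.091 0.16 ]
scene tin 0.7 [314. 221.] [0.648 0.082 0.16 ]
scene tin_center 0.63 [317. 219.] [0.65  0.093 0.175]
scene shaker 0.6 [367. 238.] [0.6   0.193 0.16 ]
scene oil 0.61 [245. 234.] [ 0.694 -0.126  0.   ]
scene cup 0.87 [436. 287.] [0.475 0.298 0.   ]
```

View pics/top0.png

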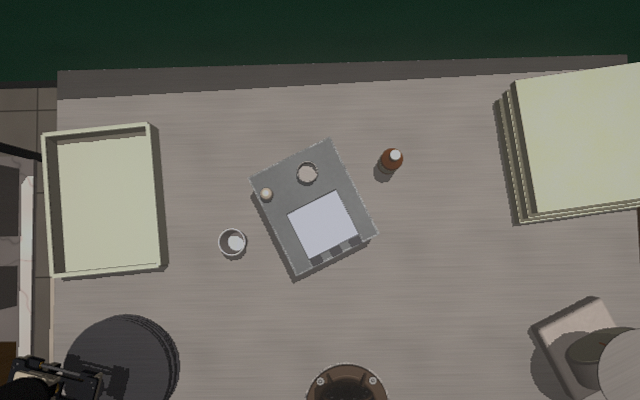

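View pics/scene0.png

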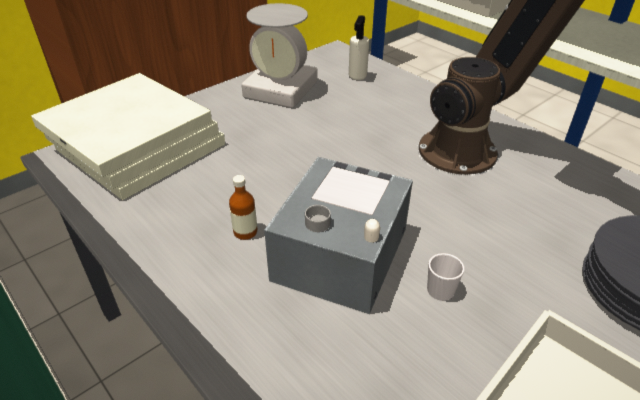

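The top view shows the bin turned about 0.44 rad. The flap is at (323,225), the tin at (307,173), the shaker at (266,194), the bottle at (391,158) and the cup at (232,242). The scene view agrees. I'll fit the bin pose from the flap outline.

```bash
python3 - <<'E'
from h import *
im=cv2.imread("pics/top0.png")
m=(im.min(2)>140).astype(np.uint8); m[:180]=0;m[270:]=0;m[:,:280]=0;m[:,365:]=0
n,l,s,c=cv2.connectedComponentsWithStats(m); i=1+s[1:,4].argmax()
r=cv2.minAreaRect(np.argwhere(l==i)[:,::-1].astype(np.float32))
P=np.array([ray("top",p,.16)[:2] for p in cv2.boxPoints(r)])
print(s[i],P.round(3)); E=np.roll(P,-1,0)-P
print("sides",np.linalg.norm(E,axis=1).round(3),"ang",np.arctan2(E[:,1],E[:,0]).round(3))
ctr=P.mean(0)
ang=[a for a in np.arctan2(E[:,1],E[:,0]) if abs(a)<.6][0]
u=np.array([np.cos(ang),np.sin(ang)]);v=np.array([-u[1],u[0]])
lip=ctr+.0665*u; print("yaw",ang,"lip",lip)
for cam in("top","scene"):
  grab_frame(cam)
  for q,z in(("tin",.16),("tin_center",.175),("shaker",.16)):
    for f in (mark_of,):
      for d in f(cam,q)[:1]:
        p=ray(cam,d["location"],z)[:2]; print(cam,q,((p-lip)@u).round(3),((p-lip)@v).round(3))
# tin blob rim: local circle in top
g=cv2.cvtColor(im,cv2.COLOR_BGR2GRAY)[150:200,280:335]
cv2.imwrite("pics/c.png",cv2.resize(g,None,fx=8,fy=8,interpolation=3))
E
```

```text
[ 287  190   71   69 2730] [[ 0.543  0.15 ]
 [ 0.604  0.022]
 [ 0.489 -0.032]
 [ 0.429  0.095]]
sides [0.142 0.127 0.141 0.126] ang [-1.128 -2.703  2.012  0.447]
yaw 0.4466079659634077 lip [0.57604943 0.08746839]
top tin 0.07 -0.027
top tin_center 0.062 -0.028
top shaker 0.062 0.089
scene tin 0.067 -0.027
scene tin_center 0.053 -0.024
scene shaker 0.061 0.087
```

```bash
python3 -m handwheel '[{"delta_pos":[0.3,-1,0.3],"dr":[0,0,-5]},{"delta_pos":[0.8,-1,0.3],"dr":[0,0,-5]},{"delta_pos":[1,-1,0.4],"dr":[0,0,-5]},{"delta_pos":[1,-1,0],"dr":[0,0,-5]},{"delta_pos":[1,-1,0],"dr":[0,0,-5]},{"delta_pos":[1,-1,0],"dr":[0,0,-5]},{"delta_pos":[1,-1,0],"dr":[0,0,-5]},{"delta_pos":[1,-1,0],"dr":[0,0,-5]},{"delta_pos":[1,-1,0],"dr":[0,0,-5]},{"delta_pos":[1,-1,0],"dr":[0,0,-5]}]' -1
```

```text
t: 2.3
eef_pos: [0.4448, 0.3517, 0.2759]
ee_rot: [-3.141, 0.0, -1.132]
force: [0.2, 0.9, 0.0]
width: 0.0875
gripper_force: 0.0
```

```bash
python3 -m handwheel '[{"delta_pos":[0.66,-0.87,0],"dr":[0,0,0.4]},{"delta_pos":[0.66,-0.87,0],"dr":[0,0,0]},{"delta_pos":[0.66,-0.87,0],"dr":[0,0,0]},{"delta_pos":[0.66,-0.87,0],"dr":[0,0,0]},{"delta_pos":[0.66,-0.87,0],"dr":[0,0,0]},{"delta_pos":[0.66,-0.87,0],"dr":[0,0,0]},{"delta_pos":[0.66,-0.87,0],"dr":[0,0,0]},{"delta_pos":[0.66,-0.87,0],"dr":[0,0,0]},{"delta_pos":[0.66,-0.87,0],"dr":[0,0,0]},{"delta_pos":[0.66,-0.87,0],"dr":[0,0,0]}]'; python3 -m handwheel '[{"delta_pos":[0,0,0],"dr":[0,0,0]}]'
python3 - <<'E'
from h import *
s=get_state();print(s["eef_pos"],s["ee_rot"])
lip=np.array([.576,.0875]);a=.447;u=np.array([np.cos(a),np.sin(a)]);v=np.array([-u[1],u[0]])
im=grab_frame("wrist");cv2.imwrite("pics/w1.png",im[:,:,::-1])
for q,z in(("tin",.16),("tin_center",.175),("lip",.16),("flap_edge",.16)):
  for d in mark_of("wrist",q)[:1]:
    p=ray("wrist",d["location"],z)[:2]; print(q,d,((p-lip)@u).round(3),((p-lip)@v).round(3))
p=s["eef_pos"][:2];print("tcp",(p-lip)@u,(p-lip)@v)
E
```

```text
t: 3.3
eef_pos: [0.6425, 0.0908, 0.2757]
ee_rot: [-3.141, -0.0, -1.121]
force: [0.0, 1.1, -0.5]
width: 0.088
gripper_force: 0.0
t: 3.4
eef_pos: [0.6434, 0.089, 0.2749]
ee_rot: [3.141, -0.001, -1.125]
force: [-0.6, -0.1, 0.4]
width: 0.0878
gripper_force: 0.0
[0.64336087 0.08904929 0.27490015] [ 3.14067626e+00 -6.08530093e-04 -1.12461190e+00]
tin {'location': [317.3, 201.9], 'conf': 0.95} 0.065 -0.027
tin_center {'location': [317.6, 212.2], 'conf': 0.83} 0.065 -0.023
lip {'location': [398.7, 231.2], 'conf': 0.71} -0.003 -0.001
flap_edge {'location': [401.9, 234.6], 'conf': 0.78} -0.006 0.003
tcp 0.06141222743844399 -0.0277204894550279
```

View pics/w1.png

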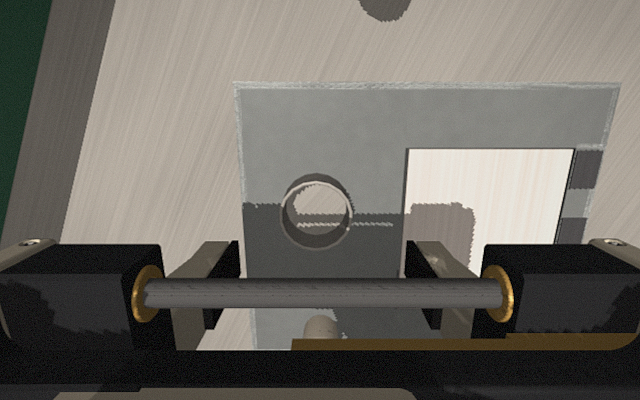

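The wrist view shows the tin at (317,210), centred between the fingers. That puts it at bin (65,-26), which agrees with the top view. The lip is at column 403. I'll lower the hand around the tin and slide it up towards the flap.

```bash
python3 -m handwheel '[{"delta_pos":[0,0,-0.6],"dr":[0,0,0]},{"delta_pos":[0,0,-0.6],"dr":[0,0,0]},{"delta_pos":[0,0,-0.6],"dr":[0,0,0]},{"delta_pos":[0,0,-0.6],"dr":[0,0,0]},{"delta_pos":[0,0,-0.3],"dr":[0,0,0]},{"delta_pos":[0,0,-0.15],"dr":[0,0,0]},{"delta_pos":[0,0,0],"dr":[0,0,0]}]'; python3 -m handwheel '[{"delta_pos":[-0.15,-0.072,0],"dr":[0,0,0]},{"delta_pos":[-0.15,-0.072,0],"dr":[0,0,0]},{"delta_pos":[-0.15,-0.072,0],"dr":[0,0,0]},{"delta_pos":[-0.15,-0.072,0],"dr":[0,0,0]},{"delta_pos":[-0.15,-0.072,0],"dr":[0,0,0]},{"delta_pos":[-0.15,-0.072,0],"dr":[0,0,0]},{"delta_pos":[-0.15,-0.072,0],"dr":[0,0,0]},{"delta_pos":[-0.15,-0.072,0],"dr":[0,0,0]},{"delta_pos":[-0.15,-0.072,0],"dr":[0,0,0]},{"delta_pos":[-0.15,-0.072,0],"dr":[0,0,0]}]';python3 -m handwheel '[{"delta_pos":[0,0,0],"dr":[0,0,0]}]'
cat > m.py <<'E'
from h import *
import sys
s=get_state();print(s["eef_pos"],s["ee_rot"],s["force"])
lip=np.array([.576,.0875]);a=.447;u=np.array([np.cos(a),np.sin(a)]);v=np.array([-u[1],u[0]])
for cam in("wrist","top","scene"):
  im=grab_frame(cam);cv2.imwrite(f"pics/{cam}_{sys.argv[1]}.png",im[:,:,::-1])
  for q,z in(("tin",.16),("tin_center",.175),("flap_edge",.16)):
    for d in mark_of(cam,q)[:1]:
      p=ray(cam,d["location"],z)[:2]; print(cam,q,d,((p-lip)@u).round(3),((p-lip)@v).round(3))
p=s["eef_pos"][:2];print("tcp",(p-lip)@u,(p-lip)@v)
E
python3 m.py 2
```

```text
t: 4.35
eef_pos: [0.6417, 0.0924, 0.1901]
ee_rot: [3.141, -0.0, -1.121]
force: [0.8, 0.2, -0.6]
width: 0.0877
gripper_force: 0.0
t: 5.35
eef_pos: [0.5964, 0.0702, 0.19]
ee_rot: [3.142, -0.0, -1.121]
force: [-0.3, -0.7, 0.3]
width: 0.088
gripper_force: 0.2
t: 5.45
eef_pos: [0.5961, 0.0701, 0.1901]
ee_rot: [3.141, 0.0, -1.122]
force: [-0.2, -0.6, -0.8]
width: 0.0878
gripper_force: 0.0
[0.59613495 0.07011976 0.19011353] [ 3.14134294e+00  1.55740080e-04 -1.12160145e+00] [-0.15522896 -0.55831423 -0.82589038]
wrist tin {'location': [292.1, 247.4], 'conf': 0.92} 0.028 -0.025
wrist tin_center {'location': [292.8, 259.2], 'conf': 0.67} 0.027 -0.025
wrist flap_edge {'location': [346.3, 282.4], 'conf': 0.59} -0.003 -0.002
top flap_edge {'location': [309.3, 199.9], 'conf': 0.83} 0.004 0.002
scene tin {'location': [323.7, 211.6], 'conf': 0.74} 0.027 -0.028
scene tin_center {'location': [327.0, 204.4], 'conf': 0.54} 0.018 -0.024
scene flap_edge {'location': [340.0, 205.7], 'conf': 0.85} -0.005 -0.003
tcp 0.010643822258033557 -0.02437617536984819
```

```bash
python3 -m handwheel '[{"delta_pos":[0.045,0.022,-0.137],"dr":[2.16,-4.51,0]},{"delta_pos":[0.045,0.022,-0.137],"dr":[2.16,-4.51,0]},{"delta_pos":[0.045,0.022,-0.137],"dr":[2.16,-4.51,0]},{"delta_pos":[0.045,0.022,-0.137],"dr":[2.16,-4.51,0]},{"delta_pos":[0.045,0.022,-0.137],"dr":[2.16,-4.51,0]},{"delta_pos":[0,0,0],"dr":[0,0,0]},{"delta_pos":[0,0,0],"dr":[0,0,0]},{"delta_pos":[0,0,0],"dr":[0,0,0]}]'; python3 m.py 3
```

```text
t: 6.85
eef_pos: [0.6045, 0.0741, 0.1704]
ee_rot: [-2.705, -0.002, -1.121]
force: [0.1, -0.2, 2.0]
width: 0.0878
gripper_force: 0.7
[0.60452619 0.07412432 0.1703506 ] [-2.70549468e+00 -1.59625626e-03 -1.12123064e+00] [ 0.06226544 -0.23288182  1.97790538]
wrist tin {'location': [317.4, 259.2], 'conf': 0.83} 0.028 -0.026
wrist tin_center {'location': [305.0, 275.6], 'conf': 0.6} 0.027 -0.024
top flap_edge {'location': [309.8, 203.2], 'conf': 0.56} -0.005 0.004
scene tin {'location': [328.5, 211.0], 'conf': 0.7} 0.021 -0.02
scene tin_center {'location': [329.8, 203.3], 'conf': 0.81} 0.013 -0.02
scene flap_edge {'location': [343.0, 214.7], 'conf': 0.84} 0.02 0.013
tcp 0.019941630720280764 -0.0243922900410443
```

View pics/wrist_3.png

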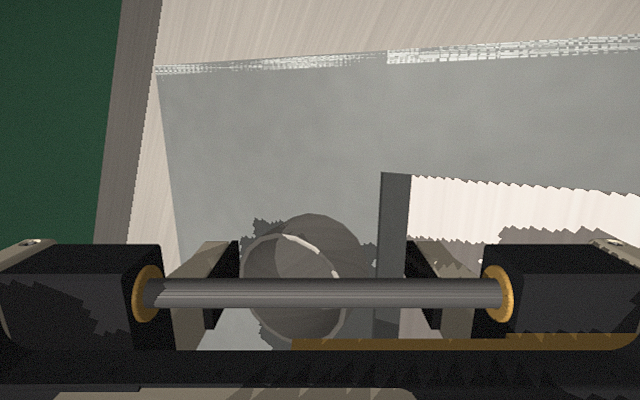

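View pics/scene_3.png

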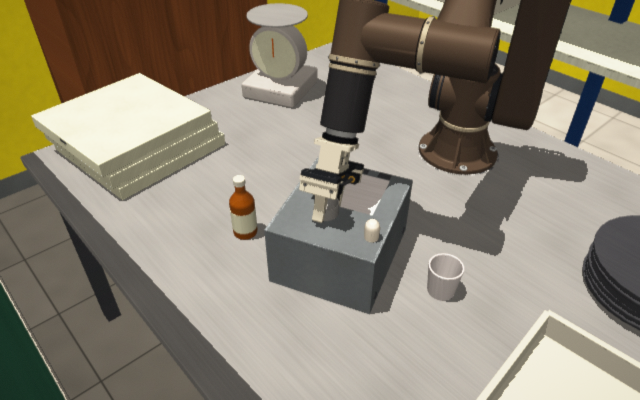

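The wrist view shows the flap down (dark gap at columns 380-410) and the tin at (305,280) still standing on the ledge. In the scene view the finger stands on the flap and the bottle, shaker and cup are where they were. I'll check the flap angle from the scene mark at (343,214.7).

```bash
cat > fl.py <<'E'
from h import *
lip=np.array([.576,.0875]);a=.447;u=np.array([np.cos(a),np.sin(a)]);v=np.array([-u[1],u[0]])
def th(cam,px):
    A=ray(cam,px,.16);B=ray(cam,px,.06)
    r=lambda P:np.array([(P[:2]-lip)@u,(P[:2]-lip)@v,P[2]-.16])
    A,B=r(A),r(B);P=A+(B-A)*(0-A[1])/(B[1]-A[1])
    # least distance to circle about hinge
    T=np.linspace(0,1.3,400);c=np.c_[-.13+.127*np.cos(T),0*T,-.127*np.sin(T)]
    d=(B-A)/np.linalg.norm(B-A);w=c-A;D=np.linalg.norm(w-np.outer(w@d,d),axis=1)
    return P.round(3),T[D.argmin()].round(2),D.min().round(4)
if __name__=="__main__":
    print(th("scene",(343,214.7)),th("top",(309.8,203.2)))
E
python3 fl.py
```

```text
(array([-0.019,  0.   , -0.037]), np.float64(0.21), np.float64(0.0042)) (array([-0.037,  0.   ,  0.406]), np.float64(0.08), np.float64(0.0046))
```

```bash
python3 -m handwheel '[{"delta_pos":[0,0,-0.1],"dr":[0,0,0]},{"delta_pos":[0,0,-0.1],"dr":[0,0,0]},{"delta_pos":[0,0,0],"dr":[0,0,0]},{"delta_pos":[0,0,0],"dr":[0,0,0]},{"delta_pos":[0,0,0],"dr":[0,0,0]},{"delta_pos":[0,0,0],"dr":[0,0,0]}]'; python3 - <<'E'
from fl import *
grab_frame("scene");d=mark_of("scene","flap_edge")[0];print(d,th("scene",d["location"]))
E
```

```text
t: 8.05
eef_pos: [0.6035, 0.0737, 0.1635]
ee_rot: [-2.705, -0.001, -1.122]
force: [0.0, -0.3, 1.1]
width: 0.0876
gripper_force: 0.7
{'location': [342.6, 216.3], 'conf': 0.57} (array([-0.016,  0.   , -0.039]), np.float64(0.26), np.float64(0.003))
```

```bash
python3 -m handwheel '[{"delta_pos":[-0.15,-0.072,0],"dr":[0,0,0]},{"delta_pos":[-0.15,-0.072,0],"dr":[0,0,0]},{"delta_pos":[-0.12,-0.058,0],"dr":[0,0,0]},{"delta_pos":[0,0,0],"dr":[0,0,0]},{"delta_pos":[0,0,0],"dr":[0,0,0]},{"delta_pos":[0,0,0],"dr":[0,0,0]},{"delta_pos":[0,0,0],"dr":[0,0,0]}]'; python3 m.py 4;python3 - <<'E'
from fl import *
d=mark_of("scene","flap_edge")[0];print(d,th("scene",d["location"]))
E
```

```text
t: 8.85
eef_pos: [0.5908, 0.0675, 0.1633]
ee_rot: [-2.706, -0.001, -1.122]
force: [0.1, -0.5, 2.7]
width: 0.0878
gripper_force: 0.8
[0.59078205 0.06754113 0.16331961] [-2.70576653e+00 -1.08369026e-03 -1.12182982e+00] [ 0.08129763 -0.49261502  2.73666151]
wrist tin {'location': [306.7, 268.3], 'conf': 0.87} 0.015 -0.023
wrist tin_center {'location': [296.4, 289.0], 'conf': 0.75} 0.013 -0.021
wrist flap_edge {'location': [385.4, 276.8], 'conf': 0.77} -0.024 -0.028
top flap_edge {'location': [312.1, 204.1], 'conf': 0.73} -0.009 0.0
scene tin {'location': [330.4, 207.9], 'conf': 0.72} 0.01 -0.02
scene tin_center {'location': [330.7, 203.1], 'conf': 0.69} 0.011 -0.019
scene flap_edge {'location': [343.5, 218.8], 'conf': 0.56} 0.032 0.019
tcp 0.004702220265130365 -0.0243875918336889
{'location': [343.5, 218.8], 'conf': 0.56} (array([-0.023,  0.   , -0.053]), np.float64(0.35), np.float64(0.0042))
```

```bash
python3 -m handwheel '[{"delta_pos":[-0.15,-0.072,0],"dr":[0,0,0]},{"delta_pos":[-0.15,-0.072,0],"dr":[0,0,0]},{"delta_pos":[-0.15,-0.072,0],"dr":[0,0,0]},{"delta_pos":[-0.15,-0.072,0],"dr":[0,0,0]},{"delta_pos":[-0.15,-0.072,0],"dr":[0,0,0]},{"delta_pos":[-0.15,-0.072,0],"dr":[0,0,0]},{"delta_pos":[-0.15,-0.072,0],"dr":[0,0,0]},{"delta_pos":[-0.15,-0.072,0],"dr":[0,0,0]},{"delta_pos":[0,0,0],"dr":[0,0,0]},{"delta_pos":[0,0,0],"dr":[0,0,0]}]'; python3 m.py 5
```

```text
t: 10.5
eef_pos: [0.5544, 0.0501, 0.1633]
ee_rot: [-2.706, -0.001, -1.122]
force: [0.5, 0.5, 4.1]
width: 0.0878
gripper_force: 1.5
[0.55436795 0.0500866  0.16325744] [-2.70636436e+00 -1.10443087e-03 -1.12175069e+00] [0.45403806 0.50905652 4.07931833]
wrist tin {'location': [306.3, 188.9], 'conf': 0.82} -0.025 -0.064
wrist tin_center {'location': [299.6, 193.8], 'conf': 0.79} -0.03 -0.066
wrist flap_edge {'location': [358.3, 253.0], 'conf': 0.74} -0.051 -0.037
top flap_edge {'location': [311.7, 208.8], 'conf': 0.56} -0.02 0.007
tcp -0.0356790597202492 -0.02438674017821338
```

View pics/wrist_5.png

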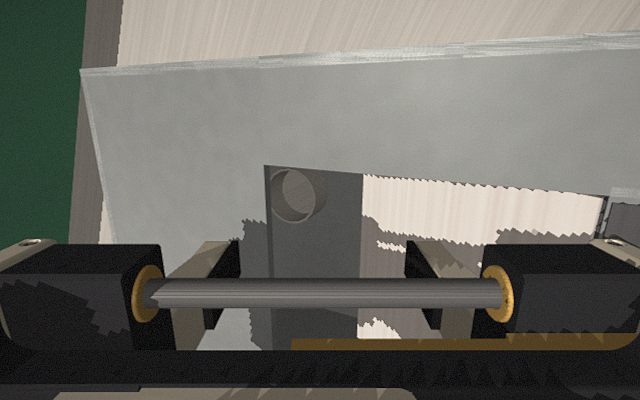

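The tin shows small and deep at (298,193), on the bin floor beside the held-down flap, so it has dropped in. I'll raise the hand straight up so the flap follows it shut.

```bash
python3 -m handwheel '[{"delta_pos":[0,0,0.2],"dr":[0,0,0]},{"delta_pos":[0,0,0.2],"dr":[0,0,0]},{"delta_pos":[0,0,0.2],"dr":[0,0,0]},{"delta_pos":[0,0,0.3],"dr":[0,0,0]},{"delta_pos":[0,0,0.4],"dr":[0,0,0]},{"delta_pos":[0,0,0.6],"dr":[0,0,0]},{"delta_pos":[-0.3,-0.3,0.8],"dr":[0,0,0]},{"delta_pos":[-0.5,-0.3,0.8],"dr":[0,0,0]},{"delta_pos":[-0.5,-0.3,0.8],"dr":[0,0,0]},{"delta_pos":[-0.5,-0.3,0.5],"dr":[0,0,0]}]'; python3 -m handwheel '[{"delta_pos":[0,0,0],"dr":[0,0,0]},{"delta_pos":[0,0,0],"dr":[0,0,0]},{"delta_pos":[0,0,0],"dr":[0,0,0]},{"delta_pos":[0,0,0],"dr":[0,0,0]},{"delta_pos":[0,0,0],"dr":[0,0,0]},{"delta_pos":[0,0,0],"dr":[0,0,0]}]'; python3 m.py 6
```

```text
t: 12.1
eef_pos: [0.4997, 0.0137, 0.3091]
ee_rot: [-2.705, -0.001, -1.122]
force: [0.8, 0.7, 0.9]
width: 0.0873
gripper_force: 0.0
t: 12.7
eef_pos: [0.501, 0.0145, 0.3068]
ee_rot: [-2.707, -0.001, -1.122]
force: [-0.7, 0.1, -0.1]
width: 0.0878
gripper_force: 0.0
[0.50099612 0.01448705 0.30680211] [-2.70664028e+00 -1.02275231e-03 -1.12159968e+00] [-0.65419546  0.11765573 -0.14025605]
wrist flap_edge {'location': [296.8, 216.7], 'conf': 0.88} -0.002 -0.003
top tin_center {'location': [311.6, 199.6], 'conf': 0.74} 0.0 -0.004
top flap_edge {'location': [310.6, 202.6], 'conf': 0.58} -0.004 0.002
scene flap_edge {'location': [345.2, 206.5], 'conf': 0.59} -0.007 0.008
tcp -0.09919533823096342 -0.0334179351187916
```

View pics/scene_6.png

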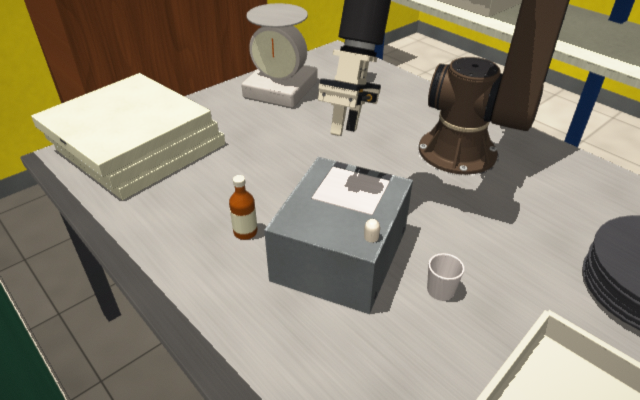

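View pics/wrist_6.png

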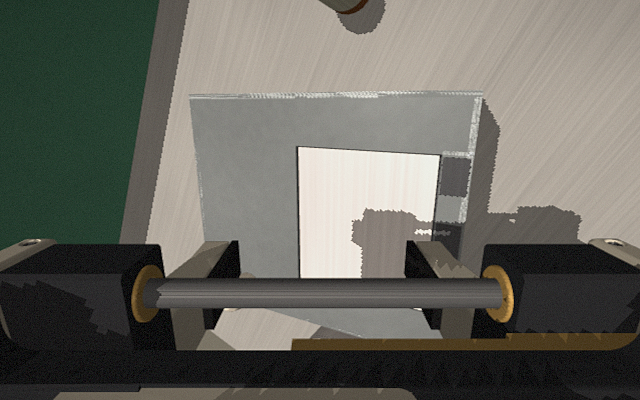

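The flap is shut flush (edge at column 297 in the wrist view). The tin is gone from the ledge, the other things stand where they were, and the hand is clear.

```bash
python3 -c "from station import job_done; print(job_done())"
```

```text
the job is handed in; nothing more can be done
None
```

The tin was pushed off the ledge into the bin while a finger held the flap down, the flap then closed, and the job is handed in; the system returned no pass/fail result.

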